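# Open a touch-catch reader cover and press a proud blood tube home

## Robot

A 7-joint arm with a two-finger parallel gripper is mounted at the origin on the work surface. World frame = base frame: x ahead of the robot, y to its left, z up, the work surface at z = 0. Lengths are in m, angles in rad, forces in N, time in s.
With the tool pointing down it reaches from about 0.4 to 0.85 m from the base axis. Payload 6.9 kg.
Tool frame: the origin (TCP) lies midway between the tips of the shut fingers; the grasp point (between the pads) lies behind it (ctrl.pinch_z is the z of the grasp point in the tool frame, in m); z points along the fingers, y is the direction in which the jaws open and shut (so a half turn about z gives the same grasp; the last joint's range is limited). The gripper opens to 85 mm and grips with 20 to 120 N. Pads are 22 mm wide; open, the fingers measure 114 mm over their backs; the gripper's body (76 mm by 85 mm) begins 54 mm behind the grasp point. The pads swing forward as they close: fully open they stand 13 mm farther back than shut.
Start: joints at [-1.163, 0.507, -0.238, 1.5, 0.126, 1.149, -0.155], TCP at [0.186, 0.597, 0.231] pointing down, gripper open.
Joint ranges: [-3.08, 3.08], [-0.24, 2.05], [-1.43, 1.35], [0, 2.5], [-1.52, 4.66], [0.17, 1.96], [-2.89, 2.89]. Speed limits (rad/s): [2.39, 2.39, 3.14, 3.14, 3.14, 3.14, 3.14].

## Interface

Orientations are given as a unit quaternion [w, x, y, z].
In Python, from station import ctrl, get_state, vision, ticket, models gives the robot as it stands. Calls block until the motion is done:
- ctrl.movep(position, orientation): joint-space move of the TCP to a pose.
- ctrl.movel(position, frame=None, max_speed=0.15): straight line of the TCP; frame=None keeps the orientation; max_speed is the mean speed in m/s.
- ctrl.set_joints(angles): joint-space move.
- ctrl.ungrasp() and ctrl.close_gripper(force=None): open the fingers fully, or close them until they stop; force is the grip in N (None keeps the last).
- ctrl.pause(seconds).
- ctrl.ik(position, orientation): joint angles nearest the present ones, or None.
- get_state(): the state.
- vision.grab_frame(name): name is "side" or "top" or "wrist"; returns (picture, depth): 400x640x3 uint8, blue, green, red; 400x640 float32, m along the optical axis (not along the pixel's ray), 0 where there is no reading.
- vision.camera_info(name): a dict with "mtx" (3x3 intrinsics, pixels), "dist_coeffs" ([k1, k2, p1, p2, k3] as OpenCV has them; the pictures are not rectified), "R" (3x3) and "t" (3): a world point X has camera coordinates R X + t; the wrist camera has in their place "hand_eye" (4x4, takes a point from camera to tool coordinates, whose origin is the TCP and whose axes are the flange's). Camera axes: x right, y down, z forward; pixel columns grow to the right and rows downward; lengths in m; the calibration is good to about 2 mm. A picture is of the moment at which its call begins: read the wrist's pose just before it. camera_info takes no time and is no camera call.
A pose or a line that the arm cannot do raises ctrl.Unreachable and nothing moves.
- ticket.close_job(): hands the job in, once; it reports no verdict.
Trained networks look in the newest picture that a camera, given by its name, has taken for a name from the list of things; names that differ only in an ending like _2 or _b are one class to them, and where a whole thing is asked for, a point or a joint stands for the part that bears it (a point fixed in the world has none). Each returns a list of dicts, best first, with "p" (0 to 1); they miss things now and then, are a little off and sometimes report something else, mostly with a low value. They report only what shows in the picture. A call takes as long as a camera call. They do not tell look-alikes from the thing itself.
- models.recognise(camera, target): "point" ([column, row] in pixels, amid what is visible of it).
- models.masks_of(camera, target): "mask" (400x640 bool, what is visible of it) and "point" ([column, row] in pixels, amid what is visible of it).
The state is a dict: "time": time; "qpos": joint angles; "qd": joint speeds; "tau": joint torques, N m; "tcp_pos": TCP position; "eef_rot": TCP orientation; "contact_force": force on the tool from outside, world axes, zero at the start; "wrist_torque": the same for the moment, N m; "width": finger opening in m.
Only numpy, scipy, OpenCV 4.12 (cv2) and the standard library are available. Lean on these libraries where they do the work, as an engineer would, in place of code of your own. Each camera call takes 0.05 s, during which the arm holds its last target.

## Task

One blood tube inside the tube reader is standing up proud of its well: press the teal touch pad on the reader's flush cover so that the catch lets go and the cover springs fully open, then press the proud tube straight down until it is fully home, its red cap on its collar like its neighbours. Use the fingertips only: do not pick up or pull up any tube, leave the cover open, and leave the things on the bench where they stand.

Things in the scene. Friction and masses are not known exactly. Their poses are not given: they have to be found in the camera images.
- reader: blood-tube reader fixed on the bench: white box 360 (x) x 330 (y) x 180 mm high, sloping screen on its front (-x, robot's side). Origin: centre of underside; z up. In its flat top is a flush cover 200 (x) x 250 (y) mm, grey frame with smoke-clear pane, hinge line at x +115, z 174 mm. Under it an open bay 150 (x, -45 to +105) x 260 mm (y): five tubes in a row along y at x +20 mm, 38 mm apart
- cover (a joint): cover's hinge angle, rad: 0 shut and held by its touch catch, negative while pressed in, 1.95 fully open, leaning back past upright. No handle. Pressing the pad down about 4 mm (stop at 6 mm), which takes about 10 N, frees the catch; once the finger goes up and away a damped spring (2 N at the front edge) swings the cover open by itself in about 2 s and it stays open. A lighter press leaves it shut
- cover_pad (a point): centre of the round teal touch pad (29 mm across, dark rim) at the middle of the cover's front edge, on its upper surface: 182 mm in front of the hinge, 181 mm above the bench while shut; it moves with the cover
- tube_a (a joint): how far this tube stands up out of its well, m: 0 fully home, cap resting on its black collar; one of the five tubes stands 12 to 18 mm proud at the start, the others 0. Its grip spring slides with about 5 N and holds the tube where it is left; it can be pulled up 55 mm
- tube_a_cap (a point): centre of the top of this tube's red cap (cap 18 mm across, 18 mm tall, on a 13 mm glass tube); 139 mm above the bench when fully home, 41 mm below the reader's top; upright, moves with the tube
- tube_b (a joint): how far this tube stands up out of its well, m: 0 fully home, cap resting on its black collar; one of the five tubes stands 12 to 18 mm proud at the start, the others 0. Its grip spring slides with about 5 N and holds the tube where it is left; it can be pulled up 55 mm
- tube_b_cap (a point): centre of the top of this tube's red cap (cap 18 mm across, 18 mm tall, on a 13 mm glass tube); 139 mm above the bench when fully home, 41 mm below the reader's top; upright, moves with the tube
- tube_c (a joint): how far this tube stands up out of its well, m: 0 fully home, cap resting on its black collar; one of the five tubes stands 12 to 18 mm proud at the start, the others 0. Its grip spring slides with about 5 N and holds the tube where it is left; it can be pulled up 55 mm
- tube_c_cap (a point): centre of the top of this tube's red cap (cap 18 mm across, 18 mm tall, on a 13 mm glass tube); 139 mm above the bench when fully home, 41 mm below the reader's top; upright, moves with the tube
- tube_d (a joint): how far this tube stands up out of its well, m: 0 fully home, cap resting on its black collar; one of the five tubes stands 12 to 18 mm proud at the start, the others 0. Its grip spring slides with about 5 N and holds the tube where it is left; it can be pulled up 55 mm
- tube_d_cap (a point): centre of the top of this tube's red cap (cap 18 mm across, 18 mm tall, on a 13 mm glass tube); 139 mm above the bench when fully home, 41 mm below the reader's top; upright, moves with the tube
- tube_e (a joint): how far this tube stands up out of its well, m: 0 fully home, cap resting on its black collar; one of the five tubes stands 12 to 18 mm proud at the start, the others 0. Its grip spring slides with about 5 N and holds the tube where it is left; it can be pulled up 55 mm
- tube_e_cap (a point): centre of the top of this tube's red cap (cap 18 mm across, 18 mm tall, on a 13 mm glass tube); 139 mm above the bench when fully home, 41 mm below the reader's top; upright, moves with the tube
- rack: loose white tube rack 100 x 200 x 62 mm with seven red-capped tubes in it up to 98 mm high, beside the reader; origin: centre of its underside; leave it
- pot: loose specimen pot, 62 mm across and 66 mm high, yellow screw lid, beside the reader; origin: centre of its underside; leave it
- dropper: loose small white dropper bottle, 28 mm across and 68 mm high, blue cap, beside the reader; origin: centre of its underside; leave it
- marker: loose grey marker pen with black cap lying on the bench beside the reader, 130 mm long along its x, 13 mm thick; origin: underside near its middle; leave it
There are look-alikes about, which are no part of the job. There is more than one size of the pot; the one meant has the size given above. Leave any pink look-alike of the rack alone.

How it is judged:
By the outcome, as a careful person would: the job done as asked, in the order asked, and still so for the second after the job is handed in, with the robot touching nothing.
It also fails if it takes over 38 s, if anything falls off the work surface, if the arm or the gripper's body presses on something with over 40 N, if the wrist force passes 120 N, or if a joint passes its speed limit or range.

## Working session

There is one attempt and no reset: what is moved stays moved. The work goes in short steps, each a Python script; the robot and the scene stay as the last script left them, time stands still between calls to the robot, and variables do not carry over. Pictures are saved under pics/ and viewed, and the job is handed in when it is done.

```bash
mkdir -p pics
cat > h.py <<'E'
import numpy as np, cv2
from station import ctrl, get_state, vision, ticket, models
def cam(n):
    return vision.camera_info(n)
def proj(n,X,s=None):
    c=cam(n); R,t=ext(n,s)
    rv=cv2.Rodrigues(R)[0]
    return cv2.projectPoints(np.array(X,float).reshape(-1,3),rv,t,np.array(c['mtx'],float),np.array(c['dist_coeffs'],float))[0].reshape(-1,2)
def q2R(q):
    from scipy.spatial.transform import Rotation as Ro
    return Ro.from_quat([q[1],q[2],q[3],q[0]]).as_matrix()
def ext(n,s=None):
    c=cam(n)
    if 'R' in c: return np.array(c['R'],float),np.array(c['t'],float).reshape(3)
    H=np.array(c['hand_eye']); T=np.eye(4); T[:3,:3]=q2R(s['eef_rot']); T[:3,3]=s['tcp_pos']
    M=np.linalg.inv(T@H); return M[:3,:3],M[:3,3]
def rays(n,px,s=None):
    c=cam(n); R,t=ext(n,s)
    u=cv2.undistortPoints(np.array(px,float).reshape(-1,1,2),np.array(c['mtx'],float),np.array(c['dist_coeffs'],float)).reshape(-1,2)
    d=np.c_[u,np.ones(len(u))]
    return -R.T@t, d@R
def at_z(n,px,z,s=None):
    o,d=rays(n,px,s); return o+d*((z-o[2])/d[:,2])[:,None]
def at_depth(n,px,dep,s=None):
    o,d=rays(n,px,s); return o+d*np.array(dep).reshape(-1,1)
E
python3 - <<'E'
from h import *
s=get_state(); print(s)
for n in('side','top','wrist'):
    im,d=vision.grab_frame(n); cv2.imwrite(f'pics/{n}0.png',im); np.save(f'pics/{n}0.npy',d)
    for t in ('cover_pad','reader','tube_a_cap','pot'):
        print(n,t,[(np.round(r['point']).tolist(),round(r['p'],2)) for r in models.recognise(n,t)][:8])
print(ctrl.pinch_z, get_state()['time'])
E
```

```text
{'time': 0.0, 'qpos': array([-1.16252899,  0.50835117, -0.23754019,  1.5011497 ,  0.12566686,
        1.14888258, -0.1548133 ]), 'qd': array([-0.0019441 , -0.00025233, -0.00100545,  0.00075897,  0.00010326,
        0.00157796, -0.00044901]), 'tau': array([-6.41717579e-04, -6.20584202e+01, -2.18662351e+00, -2.49658316e+01,
        1.29011591e-02,  1.17469963e-02,  3.97067126e-07]), 'tcp_pos': array([0.18625589, 0.59606992, 0.23041609]), 'eef_rot': array([-1.39021689e-04,  1.50803192e-01,  9.88563394e-01, -8.91632880e-04]), 'contact_force': array([ 0.4633542 ,  0.78304741, -0.16744434]), 'wrist_torque': array([-0.03475158,  0.03541062, -0.0083958 ]), 'width': 0.08586233569627715}
side cover_pad [([343.0, 194.0], 0.8), ([305.0, 154.0], 0.28)]
side reader [([338.0, 225.0], 0.61)]
side tube_a_cap []
side pot [([318.0, 363.0], 0.86), ([297.0, 313.0], 0.69)]
top cover_pad [([344.0, 172.0], 0.77)]
top reader [([347.0, 182.0], 0.94)]
top tube_a_cap []
top pot [([435.0, 242.0], 0.92), ([484.0, 233.0], 0.85)]
wrist cover_pad []
wrist reader []
wrist tube_a_cap []
wrist pot []
-0.0187 0.75
```

View pics/side0.png

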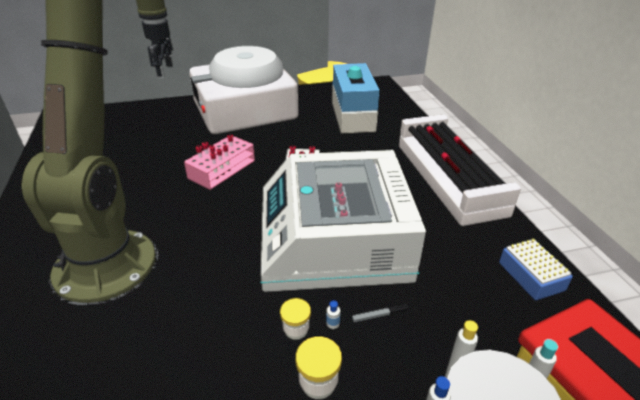

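View pics/top0.png

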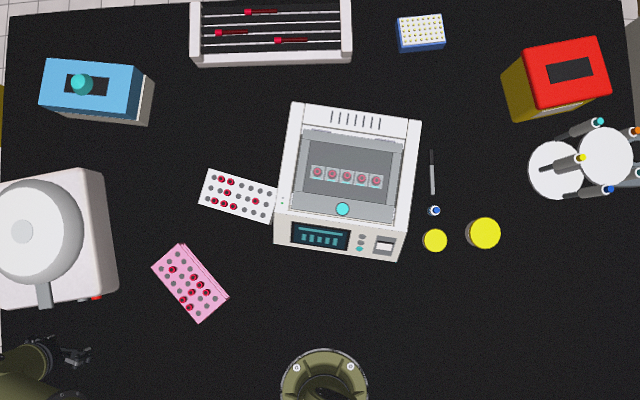

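Run:
```python
from h import *
for n,pt in (('side',(343,194)),('top',(344,172))):
    d=np.load(f'pics/{n}0.npy')[pt[1],pt[0]]
    print(n,at_z(n,[pt],.181),at_depth(n,[pt],[d]))
im=cv2.imread('pics/side0.png')[120:280,230:450]; cv2.imwrite('pics/side0c.png',cv2.resize(im,None,fx=3.6,fy=3.6,interpolation=2))
im=cv2.imread('pics/top0.png')[80:280,240:460]; cv2.imwrite('pics/top0c.png',cv2.resize(im,None,fx=3,fy=3,interpolation=2))
```

```text
side [[ 0.57842406 -0.09794696  0.181     ]] [[ 0.57918093 -0.0957238   0.17921755]]
top [[ 0.58906223 -0.06529559  0.181     ]] [[ 0.58912063 -0.06531449  0.18049903]]
```

The networks' pad points (343,194 side; 344,172 top) are on the pane, not on the pad. The actual teal pad is at about (307,189) in the side picture and (342,209) in the top one. I'll segment it by colour.

```bash
cat >> h.py <<'E'
def teal(im,roi):
    x0,y0,x1,y1=roi
    hsv=cv2.cvtColor(im,cv2.COLOR_BGR2HSV); m=cv2.inRange(hsv,(80,90,90),(100,255,255))
    k=np.zeros_like(m); k[y0:y1,x0:x1]=m[y0:y1,x0:x1]
    n,l,st,c=cv2.connectedComponentsWithStats(k)
    i=1+np.argmax(st[1:,4]); return c[i],st[i]
E
python3 - <<'E'
from h import *
for n,roi in (('side',(290,175,325,200)),('top',(325,195,360,220))):
    c,st=teal(cv2.imread(f'pics/{n}0.png'),roi); d=np.load(f'pics/{n}0.npy')[int(round(c[1])),int(round(c[0]))]
    print(n,c,st,at_z(n,[c],.181),at_depth(n,[c],[d]))
# reader outline corners in top view: pane frame corners
print(at_z('top',[[296,103],[421,121],[305,130],[403,142],[293,212],[391,228]],.18))
E
```

```text
side [306.22666667 189.46666667] [301 186  12   8  75] [[ 0.49858576 -0.05877918  0.181     ]] [[ 0.49793809 -0.06158644  0.18314694]]
top [342.07258065 208.53225806] [336 203  13  12 124] [[ 0.49967503 -0.05802667  0.181     ]] [[ 0.49969511 -0.05804061  0.18056411]]
[[ 0.76494826  0.04878397  0.18      ]
 [ 0.71206759 -0.2606727   0.18      ]
 [ 0.69610837  0.02789225  0.18      ]
 [ 0.66014799 -0.21342167  0.18      ]
 [ 0.49438894  0.06178262  0.18      ]
 [ 0.44902619 -0.17606557  0.18      ]]
```

View pics/side0c.png

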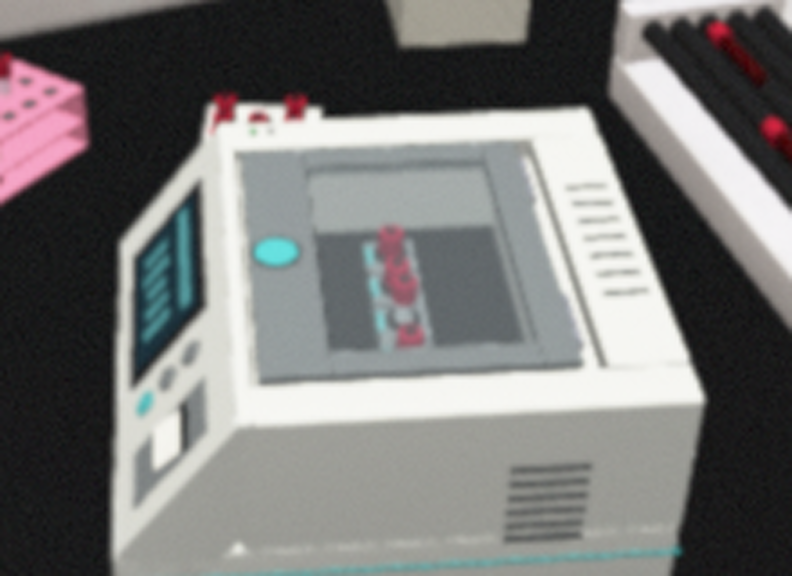

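View pics/top0c.png

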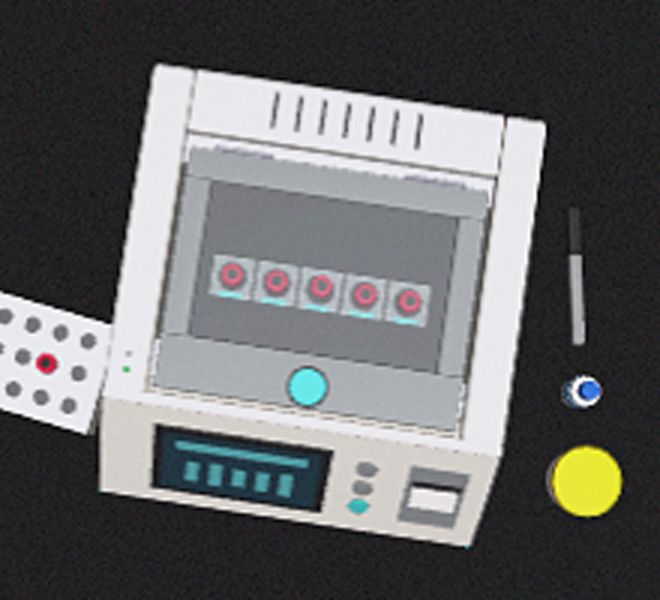

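```bash
cat >> h.py <<'E'
PAD=np.array([0.4992,-0.0584]); YAW=-np.deg2rad(10)
def down(a):  # tool x axis heading a (world), z down
    return np.array([0,np.cos(a/2),np.sin(a/2),0.])
E
python3 - <<'E'
from h import *
print(np.round(cam('wrist')['hand_eye'],3), cam('wrist')['mtx'])
X=np.array([np.cos(YAW),np.sin(YAW)])
for a in (0,90,180,-90):
    for p,z in ((PAD,.26),(PAD,.176),(PAD+.087*X,.139)):
        print(a,p,z,ctrl.ik([*p,z],down(YAW+np.deg2rad(a))))
E
```

```text
[[-0.    -0.957 -0.289  0.073]
 [ 1.     0.    -0.002 -0.   ]
 [ 0.002 -0.289  0.957 -0.143]
 [ 0.     0.     0.     1.   ]] [[357.81454015   0.         320.90289955]
 [  0.         357.81454015 198.27150653]
 [  0.           0.           1.        ]]
0 [ 0.4992 -0.0584] 0.26 [-0.46037013  0.36221805  0.74911127  1.77546198 -0.2726942   1.11059959
 -1.36636628]
0 [ 0.4992 -0.0584] 0.176 [-0.42872027  0.4604631   0.73199778  1.90664595 -0.38313425  0.91812101
 -1.25624632]
0 [ 0.58487827 -0.07350739] 0.139 [-0.29302094  0.60901324  0.61760225  1.73127    -0.4233625   0.93794313
 -1.25036876]
90 [ 0.4992 -0.0584] 0.26 [-0.22739598  0.30842233  0.40218324  1.77292381 -0.13461367  1.08724194
  0.04601949]
90 [ 0.4992 -0.0584] 0.176 [-0.18865815  0.39387927  0.36172229  1.90393554 -0.17791522  0.8747668
  0.08773415]
90 [ 0.58487827 -0.07350739] 0.139 [-0.13712401  0.55914674  0.35032283  1.72925024 -0.23557338  0.89468663
  0.13780607]
180 [ 0.4992 -0.0584] 0.26 [-0.12672442  0.29716909  0.2627145   1.77173691 -0.0861524   1.08385941
  1.5616195 ]
180 [ 0.4992 -0.0584] 0.176 [-0.03829279  0.37704386  0.14786478  1.90209525 -0.0711801   0.86744535
  1.54166731]
180 [ 0.58487827 -0.07350739] 0.139 [ 0.05352457  0.53527254  0.04686711  1.72664504 -0.03100023  0.88039294
  1.50985364]
-90 [ 0.4992 -0.0584] 0.26 [-0.66772789  0.49624521  1.15333066  1.77733535 -0.48741059  1.19256485
 -2.68690156]
-90 [ 0.4992 -0.0584] 0.176 [-0.63320222  0.62232668  1.15229566  1.90858396 -0.65871217  1.05551414
 -2.51497693]
-90 [ 0.58487827 -0.07350739] 0.139 [ 0.32520762  0.55390257 -0.3806199   1.72288163  0.24956736  0.91274503
  2.80962222]
```

Run:
```python
from h import *
ctrl.close_gripper(); print(get_state()['time'],get_state()['width'])
ctrl.movep([*(PAD),.25],down(YAW+np.pi/2))
s=get_state(); im,d=vision.grab_frame('wrist'); cv2.imwrite('pics/w1.png',im); np.save('pics/w1.npy',d); np.save('pics/w1s.npy',s,allow_pickle=True)
print(s['time'],s['tcp_pos'],s['contact_force'],proj('wrist',[*PAD,.181],s))
```

```text
1.5167 -0.00012139699110326394
4.0833 [ 0.49946436 -0.0572386   0.24984964] [ 0.98426087  0.3152524  -1.45450504] [[320.34635907 213.96955749]]
```

View pics/w1.png

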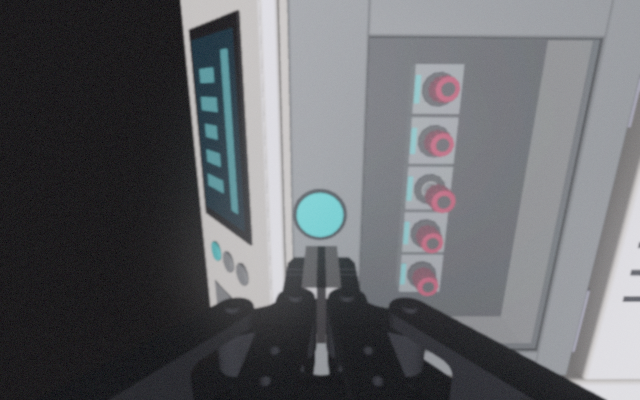

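Wrist close-up: the pad is at (320,214), which matches the projected estimate of (320,214). The other teal spot is the small button at (216,250), which isn't the target. The third (middle) tube, cap at (441,200), shows glass under its cap, so it's the proud one. Next I press the pad.

Run:
```python
from h import *
c,st=teal(cv2.imread('pics/w1.png'),(285,180,360,250)); s=np.load('pics/w1s.npy',allow_pickle=True).item()
p=at_z('wrist',[c],.181,s)[0]; print(c,p)
f0=get_state()['contact_force']
tgt=0.5*(p[:2]+PAD)
ctrl.movel([*tgt,.186],max_speed=.15)
for z in (.181,.179,.1775,.1765,.1755,.1745,.1735):
    ctrl.movel([*tgt,z],max_speed=.03)
    s=get_state(); print(z,np.round(s['tcp_pos'],4),np.round(s['contact_force']-f0,1),round(s['time'],2))
    if s['tcp_pos'][2]<.1762 or s['contact_force'][2]-f0[2]>18: break
```

```text
[319.69259724 214.42220828] [ 0.49874451 -0.05862574  0.181     ]
0.181 [ 0.4991 -0.0585  0.1813] [-0.4 -0.5  0.5] 5.03
0.179 [ 0.4994 -0.0586  0.1793] [-0.8 -0.9  3.2] 5.28
0.1775 [ 0.4993 -0.0586  0.1779] [-0.6  0.7  6.2] 5.53
0.1765 [ 0.4993 -0.0586  0.1771] [-0.7 -0.5  6.8] 5.78
0.1755 [ 0.4993 -0.0586  0.1761] [-0.  -1.   7.3] 6.03
```

Run:
```python
from h import *
s=get_state(); tx,ty=0.4990,-0.0585
for z in (.1745,.1735):
    ctrl.movel([tx,ty,z],max_speed=.03); s=get_state(); print(s['tcp_pos'],s['contact_force'])
    if s['contact_force'][2]>12: break
ctrl.movel([tx-.005,ty,.20],max_speed=.15)
ctrl.movel([tx-.12,ty+.02,.29],max_speed=.25)
ctrl.pause(1.0)
s=get_state(); print(s['time'],s['tcp_pos'])
for n in('side','top'):
    im,d=vision.grab_frame(n); cv2.imwrite(f'pics/{n}2.png',im); np.save(f'pics/{n}2.npy',d)
print([(np.round(r['point']).tolist(),round(r['p'],2)) for r in models.recognise('top','tube_a_cap')])
a=cv2.imread('pics/side2.png')[80:300,200:460];b=cv2.imread('pics/top2.png')[80:300,220:480]
cv2.imwrite('pics/c2.png',cv2.resize(np.vstack([a,b]),None,fx=1.36,fy=1.36))
```

```text
[ 0.49936441 -0.05861902  0.17514274] [-1.12731077  1.30201693  7.04409269]
[ 0.49936439 -0.05862172  0.17416945] [-1.04978069 -0.19003483  7.89449265]
8.6 [ 0.37898602 -0.03850493  0.29003364]
[]
```

View pics/c2.png

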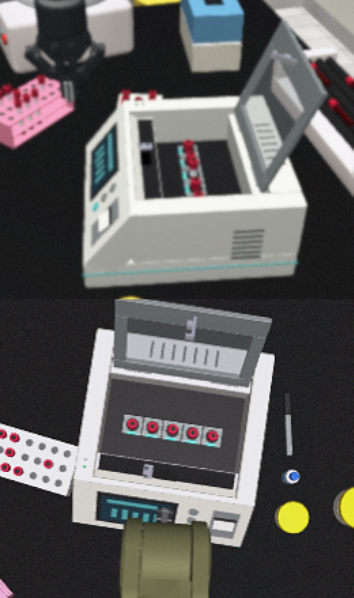

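The cover is fully open, leaning back. Next I locate the caps.

```bash
cat >> h.py <<'E'
def reds(im,roi,amin=20):
    x0,y0,x1,y1=roi
    hsv=cv2.cvtColor(im,cv2.COLOR_BGR2HSV); m=cv2.inRange(hsv,(0,110,60),(8,255,255))|cv2.inRange(hsv,(168,110,60),(180,255,255))
    k=np.zeros_like(m); k[y0:y1,x0:x1]=m[y0:y1,x0:x1]
    n,l,st,c=cv2.connectedComponentsWithStats(k)
    return [(c[i],st[i]) for i in range(1,n) if st[i,4]>=amin]
E
python3 - <<'E'
from h import *
R=reds(cv2.imread('pics/top2.png'),(300,150,400,200)); d=np.load('pics/top2.npy')
for c,st in R: print(c,st,at_z('top',[c],.139),at_depth('top',[c],[d[int(round(c[1])),int(round(c[0]))]]))
X=np.array([np.cos(YAW),np.sin(YAW)]); T=PAD+.087*X; print(T)
ctrl.movel([*(T),.26],max_speed=.25)
s=get_state(); im,d=vision.grab_frame('wrist'); cv2.imwrite('pics/w3.png',im); np.save('pics/w3.npy',d); np.save('pics/w3s.npy',s,allow_pickle=True)
print(s['time'],s['tcp_pos'])
for c,st in reds(im,(0,0,640,400),80): print(c,st,at_z('wrist',[c],.139,s),at_depth('wrist',[c],[d[int(round(c[1])),int(round(c[0]))]],s))
E
```

```text
[316.92307692 171.35897436] [314 168   7   8  39] [[0.59737431 0.00157022 0.139     ]] [[0.59732921 0.00156472 0.13937844]]
[331.68181818 173.61363636] [328 170   8   8  44] [[ 0.59065825 -0.03560553  0.139     ]] [[ 0.59049055 -0.03558518  0.14047052]]
[346.48780488 175.24390244] [343 172   8   8  41] [[ 0.58554274 -0.0729329   0.139     ]] [[ 0.58402028 -0.07234765  0.15282345]]
[361.25641026 177.97435897] [358 175   8   7  39] [[ 0.57764375 -0.11009484  0.139     ]] [[ 0.57726811 -0.10983969  0.14260825]]
[375.85365854 180.02439024] [372 177   8   7  41] [[ 0.57149283 -0.14691074  0.139     ]] [[ 0.57169122 -0.14710796  0.13700426]]
[ 0.58487827 -0.07350739]
9.7417 [ 0.58407386 -0.07358649  0.25996867]
[321.15990991  86.17792793] [308  73  27  27 444] [[0.59761899 0.00089963 0.139     ]] [[0.59761929 0.00090465 0.1384363 ]]
[320.98004988 138.79301746] [309 127  25  25 401] [[ 0.59106619 -0.03538938  0.139     ]] [[ 0.59107027 -0.03536777  0.13916797]]
[320.96577017 192.23716381] [310 180  23  26 409] [[ 0.58394934 -0.07552836  0.139     ]] [[ 0.58469223 -0.07145968  0.15348701]]
[320.82512315 231.79310345] [310 220  23  27 406] [[ 0.57815322 -0.10762755  0.139     ]] [[ 0.57811794 -0.10782144  0.13851833]]
```

View pics/w3.png

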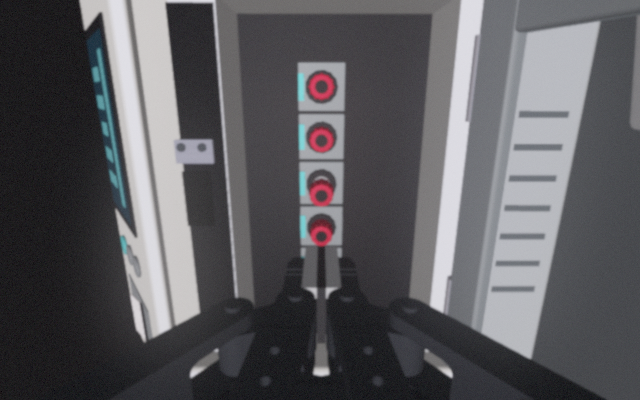

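Run:
```python
from h import *
tx,ty=.5845,-.0725
ctrl.movel([tx,ty,.165],max_speed=.15)
f0=get_state()['contact_force']
for z in (.152,.147,.142,.140,.139,.138,.137,.136,.135):
    ctrl.movel([tx,ty,z],max_speed=.04)
    s=get_state(); f=s['contact_force']-f0; print(z,np.round(s['tcp_pos'],4),np.round(f,1),round(s['time'],2))
    if f[2]>16: break
```

```text
0.152 [ 0.5843 -0.0725  0.1518] [ 1.  -0.4 -0.3] 11.05
0.147 [ 0.5844 -0.0725  0.1468] [ 0.8  1.3 -0.3] 11.32
0.142 [ 0.5844 -0.0725  0.1418] [ 0.6  1.1 -1.5] 11.6
0.14 [ 0.5845 -0.0725  0.1399] [-0.4 -0.9  1. ] 11.85
0.139 [ 0.5845 -0.0725  0.1391] [-1.1  1.4  2.6] 12.1
0.138 [ 0.5845 -0.0725  0.1381] [-1.3  0.7  4.4] 12.35
0.137 [ 0.5845 -0.0725  0.1379] [-4.1  2.3 10.4] 12.6
0.136 [ 0.5846 -0.0725  0.1377] [-4.6  2.6 17.2] 12.85
```

Run:
```python
from h import *
tx,ty=.5845,-.0725
ctrl.movel([tx,ty,.17],max_speed=.1); print(get_state()['contact_force'])
ctrl.movel([tx,ty,.26],max_speed=.2)
s=get_state(); im,d=vision.grab_frame('wrist'); cv2.imwrite('pics/w4.png',im)
print(s['time'],s['tcp_pos'])
for c,st in reds(im,(0,0,640,400),80): print(c,st,at_depth('wrist',[c],[d[int(round(c[1])),int(round(c[0]))]],s))
cv2.imwrite('pics/w4c.png',cv2.resize(im[50:270,220:420],None,fx=2.7,fy=2.7))
```

```text
[-0.33761878  0.64495716 -0.34482578]
13.9417 [ 0.5839984  -0.07223786  0.25878358]
[321.6561086   88.18778281] [309  75  27  28 442] [[0.59751907 0.00088373 0.13881536]]
[321.65281174 140.81418093] [309 128  26  26 409] [[ 0.59113859 -0.03536332  0.13921878]]
[321.46923077 188.52820513] [310 177  24  25 390] [[ 0.58469362 -0.0711796   0.13832537]]
[321.44168734 233.44913151] [311 221  22  27 403] [[ 0.57832613 -0.1072142   0.1390837 ]]
```

View pics/w4c.png

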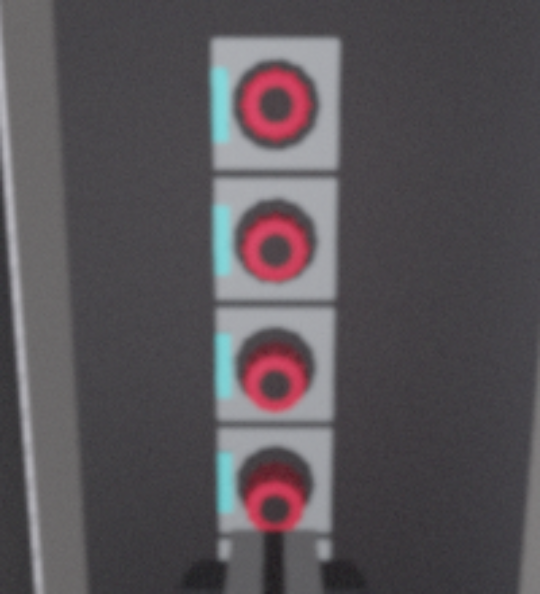

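The middle cap now measures level with its neighbours (0.138 against 0.139 m). I'll retreat clear and check from the fixed cameras.

Run:
```python
from h import *
ctrl.movel([.40,-.04,.30],max_speed=.25)
for n in('side','top'):
    im,d=vision.grab_frame(n); cv2.imwrite(f'pics/{n}5.png',im)
    if n=='top':
        for c,st in reds(im,(300,150,400,200)): print(c,at_depth('top',[c],[d[int(round(c[1])),int(round(c[0]))]]))
a=cv2.imread('pics/side5.png')[80:300,200:460];b=cv2.imread('pics/top5.png')[80:300,220:480]
cv2.imwrite('pics/c5.png',cv2.resize(np.hstack([a,b]),None,fx=1.53,fy=1.53)); print(get_state()['time'],get_state()['contact_force'])
```

```text
[316.92307692 171.35897436] [[0.59736458 0.00156904 0.13908167]]
[331.69767442 173.65116279] [[ 0.59070186 -0.03566008  0.13777062]]
[346.42222222 175.68888889] [[ 0.58471694 -0.07285012  0.13624197]]
[361.25641026 177.97435897] [[ 0.57788198 -0.11025665  0.13671168]]
[375.76190476 180.04761905] [[ 0.57141284 -0.14664941  0.13927026]]
15.0083 [ 0.28940182  0.57005584 -0.05554768]
```

View pics/c5.png

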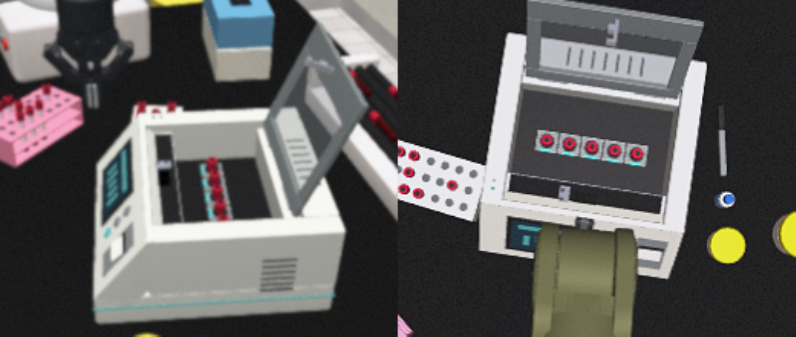

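The cover is open, all five caps are level and in line, the things on the bench haven't moved, and the arm is clear. Handing in.

Run:
```python
from h import *
print(ticket.close_job())
```

```text
the job is handed in; nothing more can be done
None
```

The job is done and handed in at about 15 s of the 38 s allowed. I pressed the teal pad with the shut fingertips, backed away while the cover sprang open, then pressed the proud middle (third) tube straight down until it stopped.

**Last checks:**
- **Cover:** it stood fully open in both fixed cameras.
- **Tube:** the middle cap went from about 153 mm to 138.3 mm in the wrist camera, against 138.8–139.2 mm for the three neighbours it could see. In the top camera all five caps read 136–139 mm, which is within that camera's noise.
- **Bench:** the rack, pot, dropper and marker looked where they were in the top camera, and the arm was clear of everything.

**What disagreed:**
- **Pad detection:** the networks placed the pad on the cover's pane, so I found it by colour instead.
- **Pad force:** it read about 8–9 N rather than 10 N at nearly 7 mm of travel, but the catch let go.
- **Tube force:** little force showed while the tube was sliding, rather than the 5 N given. It rose to 17 N at the stop.

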